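Put four drain fittings back into their own stock trays

ROBOT

A 6-joint arm with a two-finger parallel gripper is mounted at the origin on the work surface. World frame = base frame: x ahead of the robot, y to its left, z up, the work surface at z = 0. Lengths are in m, angles in rad, forces in N, time in s.
With the tool pointing down it reaches from about 0.35 to 0.775 m from the base axis. Payload 7.3 kg.
Tool frame: the origin (TCP) lies at the very end of the fingers, on their centre line; the grasp point (between the pads) lies 19 mm behind it (robot.tcp_to_grasp is the z of the grasp point in the tool frame, in m); z points along the fingers, y is the line along which they close (so a half turn about z gives the same grasp; the last joint's range is limited). The gripper opens to 92 mm and grips with 3 to 60 N. Pads are 19 mm wide; open, the fingers measure 130 mm over their backs; the gripper's body (75 mm by 190 mm) begins 47 mm behind the grasp point.
Start: joints at [1.108, 0.342, 1.524, -0, 1.275, -0.146], TCP at [0.164, 0.499, 0.227] pointing down, gripper open.
Joint ranges: [-2.53, 2.53], [-0.77, 2.02], [0.04, 2.7], [-1, 4.14], [0.28, 2.66], [-3.11, 3.11]. Speed limits (rad/s): [2.57, 2.57, 3.14, 3.14, 3.14, 3.14].

INTERFACE

Orientations are given as [roll, pitch, yaw] about the fixed x, y, z axes, in that order (R = Rz(yaw) Ry(pitch) Rx(roll)).
In Python, from cell import monitor, read_camera, get_calibration, job, robot gives the robot as it stands. The module is installed in compiled form; this text tells all that it offers.
- The arm moves only by the tool send_rows, never from a script. Its argument "targets" is a list of rows, each an object with "translation": the shift along the tool's x, y, z in cm, a list of three; "spin": the turn about the tool's z in degrees; "jaw": the opening, from 0 (shut) to 1 (fully open). A call has exactly 5 rows; each row is the pose to reach, as a shift and turn from the pose commanded when the call began, along the tool's axes at that moment; what a row does not reach only later rows make up. A row lasts 1/10 s, in which the tool goes at most 50 mm and 8.59 degrees, less where a joint would pass 70% of its speed; a pose out of reach is approached as far as the arm can. A call with a gripper value outside its range is refused whole. The fingers move at their own pace and stop on an object; "force" is the grip in N (left out, the last holds). Time passes only in rows, so rows that repeat a pose let the fingers close, or fill a call up. It gives the time, the measured TCP pose, the force, the opening and the grip force at its end, in the units of the state.
- monitor.observe(): the state, without advancing time (a new reading comes with each control period).
- read_camera(name): name is "scene" or "top" or "wrist"; returns (picture, depth): 420x560x3 uint8, red, green, blue; 420x560 float32, m along the optical axis (not along the pixel's ray), 0 where there is no reading.
- get_calibration(name): a dict with "intrinsics" (3x3 intrinsics, pixels), "origin" and "orientation" of the camera in the world; the wrist camera has in their place "hand_eye" (4x4, takes a point from camera to tool coordinates, whose origin is the TCP and whose axes are the flange's). Camera axes: x right, y up, looking along -z (the intrinsics and any distortion apply to the point x, -y, -z); pixel columns grow to the right and rows downward; lengths in m; the calibration is good to about 2 mm. The wrist camera is an equidistant fisheye: a pixel r from the principal point sees the ray r / f radians off the axis. A picture is of the moment at which its call begins: read the wrist's pose just before it. get_calibration takes no time and is no camera call.
- job.hand_in(): hands the job in; it is judged then, once.
The state is a dict: "time": time; "qpos": joint angles; "qvel": joint speeds; "joint_efforts": joint torques, N m; "tool_pos": TCP position; "tool_rot": TCP orientation; "contact_force": force on the tool from outside, world axes, zero at the start; "torque": the same for the moment, N m; "opening": finger opening in m; "grip_force": force on a finger pad.
Only numpy, scipy, OpenCV 4.12 (cv2) and the standard library are available. Lean on these libraries where they do the work, as an engineer would, in place of code of your own. Each camera call takes 0.05 s, during which the arm holds its last target. There are 200 camera calls.

TASK

The four white drain fittings have been put away in each other's trays. Put them right, each standing upright and alone in its own tray - the straight coupling in the round tin, the tee in the long carton, the elbow in the plain square tray, the clean-out plug in the wooden tray with the two side ears - using the empty rubber mat as the free spot on the way. Leave the green can standing where it is.

Things in the scene. Friction and masses are not known exactly. Their poses are not given: they have to be found in the camera images.
- coupling: loose white plastic drain fitting, standing upright in a wrong tray at the start; origin at the centre of its round foot, z up; 50 to 150 g; straight round tube, 44 mm across, 64 mm tall with a thin 47 mm band (seen only) at mid-height; grip it from any side.
- tee: loose white plastic drain fitting, standing upright in a wrong tray at the start; origin at the centre of its round foot, z up; 50 to 150 g; upright pipe 92 mm tall, ends 44 mm across (foot 0 to 24 mm, top 70 to 92 mm up), 38 mm across between them, with a side branch level along its +x that ends 46 mm from the axis, 44 mm across at its end, centred 46 mm up; grip it across y at the top end.
- elbow: loose white plastic drain fitting, standing upright in a wrong tray at the start; origin at the centre of its round foot, z up; 50 to 150 g; upright foot 48 mm across and 24 mm tall, above it a 38 mm pipe that turns at 46 mm up into a level leg along its +x, ending 46 mm from the axis, 43 mm across at its end; top at 65 mm over the axis; grip it across y (38 mm) over the foot.
- plug: loose white plastic drain fitting, standing upright in a wrong tray at the start; origin at the centre of its round foot, z up; 50 to 150 g; the lowest: round base 53 mm across and 28 mm tall with a square head on top, 26 by 26 mm, from 28 to 56 mm up, its sides along x and y; grip it by the head.
- round_tin: round shallow steel tin, 88 mm outside, 82 mm inside; fixed to the bench; floor 4 mm thick, rim 22 mm above the bench; origin at the centre of its underside at bench level, z up, turned up to 0.4 rad; home of the coupling.
- long_carton: long brown cardboard tray, 122 mm (x) by 82 mm (y) outside, walls 4 mm; fixed to the bench; floor 4 mm thick, rim 22 mm above the bench; origin at the centre of its underside at bench level, z up, turned up to 0.4 rad; home of the tee.
- square_tray: plain square grey plastic tray, 84 by 84 mm outside, walls 4 mm; fixed to the bench; floor 4 mm thick, rim 22 mm above the bench; origin at the centre of its underside at bench level, z up, turned up to 0.4 rad; home of the elbow.
- eared_tray: square pale wooden tray, 92 by 92 mm outside, thick 8 mm walls, with two 40 mm wide ears sticking out 18 mm from its +y and -y sides; fixed to the bench; floor 4 mm thick, rim 22 mm above the bench; origin at the centre of its underside at bench level, z up, turned up to 0.4 rad; home of the plug.
- mat: square black rubber mat, 110 by 110 mm, 2 mm thick, fixed flat on the bench and empty at the start: the free spot; origin at the centre of its underside. Mat and trays lie in any order, centres at least 145 mm apart; no bystander between them is taller than 20 mm.
- can: small loose can with a green label, 50 mm across, 75 mm tall, 0.3 kg, standing at the robot's right beside the trays; a bystander to be left alone; origin at the centre of its foot.
Things that resemble listed ones, but are neither listed nor needed, are in the scene too. What is shaped like the coupling but red is not meant. What is shaped like the eared_tray but blue or pink is not meant.

How it is judged:
By the outcome, as a careful person would: the job done as asked, in the order asked, and still so for the second after the job is handed in, with the robot touching nothing.
It also fails if it takes over 128 s, if anything falls off the work surface, if the arm or the gripper's body presses on something with over 40 N, if the wrist force passes 120 N, or if a joint passes its speed limit or range.

## Working session

There is one attempt and no reset: what is moved stays moved. The work goes in short steps, Python scripts to look and compute and a tool call to move; the robot and the scene stay as the last step left them, time stands still between calls to the robot, and variables do not carry over. Pictures are saved under pics/ and viewed, at most 14 in all, crops included, and the job is handed in when it is done.

Besides the shell and the picture viewer there is one more tool, called after "Emit:" as a command line: name --argument value ..., lists and objects as JSON in quotes. send_rows: Moves the arm, as the interface text tells. Its arguments: {"type":"object","properties":{"targets":{"type":"array"},"force":{"type":"number"}},"required":["targets"]}

```bash
mkdir -p pics; python3 - <<'E'
from cell import monitor, read_camera, get_calibration, robot
import cv2,numpy as np
s=monitor.observe();print(s)
for n in("top","scene"):
    p,d=read_camera(n);cv2.imwrite(f"pics/{n}0.png",p[:,:,::-1]);np.savez(f"{n}0.npz",p=p,d=d);print(n,get_calibration(n),d.min(),d.max())
print(get_calibration("wrist"),robot.tcp_to_grasp)
E
```

```text
{'time': 0.0, 'qpos': array([ 1.10802161e+00,  3.42715265e-01,  1.52502294e+00, -1.14101825e-05,
        1.27539158e+00, -1.45989966e-01]), 'qvel': array([-0.00090893, -0.00112988,  0.00044816,  0.00075179,  0.00124127,
       -0.0005231 ]), 'joint_efforts': array([ 1.08077940e-03, -4.31243491e+01, -2.44225556e+01,  7.19528552e-02,
        5.58695546e-02, -1.17869176e-04]), 'tool_pos': array([0.16333706, 0.4985149 , 0.22604677]), 'tool_rot': array([-3.14007029e+00, -2.12813736e-04,  2.82481107e+00]), 'contact_force': array([ 0.09135102, -0.27891224, -0.69603388]), 'torque': array([ 0.02257866, -0.00019302,  0.00952938]), 'grip_force': 0.0, 'opening': 0.09195442862368394}
top {'intrinsics': array([[453.77246741,   0.        , 276.73256972],
       [  0.        , 453.77246741, 205.97621734],
       [  0.        ,   0.        ,   1.        ]]), 'origin': array([0.40686143, 0.04976897, 1.1934732 ]), 'orientation': array([ 0.06250196,  0.00268643, -1.56905774])} 0.0 2.024067
scene {'intrinsics': array([[384.36391936,   0.        , 273.59478503],
       [  0.        , 384.36391936, 214.45091348],
       [  0.        ,   0.        ,   1.        ]]), 'origin': array([ 0.88904124, -0.3177123 ,  0.89628047]), 'orientation': array([0.56739022, 0.01277874, 0.8337905 ])} 0.0 3.025307
{'intrinsics': array([[325.1922621 ,   0.        , 281.27798066],
       [  0.        , 325.1922621 , 209.67381185],
       [  0.        ,   0.        ,   1.        ]]), 'hand_eye': array([[-3.39997647e-04,  9.55944285e-01,  2.93547965e-01,
         8.03214689e-02],
       [ 9.99999868e-01,  2.11984048e-04,  4.67905346e-04,
        -1.65810479e-05],
       [ 3.85063956e-04,  2.93548086e-01, -9.55944231e-01,
        -1.58159386e-01],
       [ 0.00000000e+00,  0.00000000e+00,  0.00000000e+00,
         1.00000000e+00]])} -0.0188
```

View pics/top0.png

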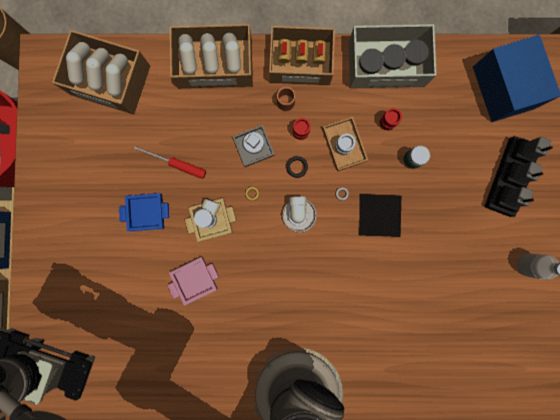

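View pics/scene0.png

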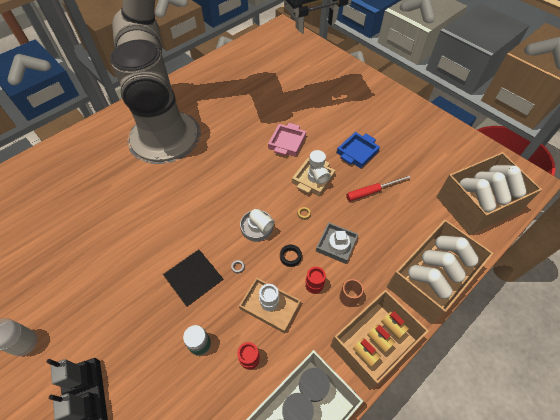

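```bash
cat > h.py <<'E'
import numpy as np,cv2
from scipy.spatial.transform import Rotation as Ro
from cell import monitor, read_camera, get_calibration, robot
def RT(n):
    c=get_calibration(n);return c["intrinsics"],np.array(c["origin"]),Ro.from_euler('xyz',c["orientation"]).as_matrix()
def cloud(n,d):
    K,o,R=RT(n);v,u=np.mgrid[:d.shape[0],:d.shape[1]]
    P=np.stack([(u-K[0,2])/K[0,0]*d,-(v-K[1,2])/K[1,1]*d,-d],-1);return P@R.T+o
def ray(n,u,v,z):
    K,o,R=RT(n);r=R@np.array([(u-K[0,2])/K[0,0],-(v-K[1,2])/K[1,1],-1.]);return o+r*(z-o[2])/r[2]
E
python3 - <<'E'
from h import *
f=np.load("top0.npz");p,d=f["p"],f["d"];W=cloud("top",d)
print("bench z",np.percentile(W[230:330,380:480,2],[1,50,99]))
np.save("Wtop.npy",W)
for n,(u,v,r) in dict(sq=(253,145,26),car=(345,143,30),ear=(209,218,32),tin=(299,212,28)).items():
    w=W[v-r:v+r,u-r:u+r];z=w[...,2];m=(z>.012)&(z<.03)
    print(n,"z",np.percentile(z,[2,50,98]).round(3))
    q=w[m][:,:2];rc=cv2.minAreaRect((q*1000).astype(np.float32));print(n,rc,m.sum())
    m=(z>.035);q=w[m];print("  obj mean",q.mean(0).round(4),"maxz",q[:,2].max(), cv2.minAreaRect((q[:,:2]*1000).astype(np.float32)))
m=np.all(p<40,-1);m[:190]=0;m[240:]=0;m[:,:355]=0;m[:,405:]=0
v,u=np.nonzero(m);print("mat",[ray("top",*x,.002)[:2].round(4) for x in cv2.boxPoints(cv2.minAreaRect(np.stack([u,v],1).astype(np.float32)))])
a=p[100:250,180:370,::-1];cv2.imwrite("pics/c1.png",cv2.resize(a,None,fx=4,fy=4,interpolation=cv2.INTER_CUBIC))
E
```

```text
bench z [-0.00415719  0.00099612  0.0069797 ]
sq z [-0.003  0.003  0.061]
sq ((640.7371826171875, 115.45701599121094), (85.00935363769531, 84.11310577392578), 21.50922203063965) 289
  obj mean [0.6258 0.1097 0.1436] maxz 1.1934732046758214 ((542.4494018554688, 75.40667724609375), (271.8354187011719, 47.655174255371094), 20.650800704956055)
car z [-0.003  0.003  0.068]
car ((646.3597412109375, -124.41582489013672), (123.36658477783203, 83.93034362792969), 18.017295837402344) 363
  obj mean [ 0.6256 -0.1103  0.1187] maxz 1.1934732046758214 ((538.2216796875, -33.678672790527344), (45.569847106933594, 307.8952941894531), 49.15501403808594)
ear z [-0.003  0.003  0.098]
ear ((445.9564208984375, 226.34991455078125), (92.24855041503906, 128.18240356445312), 15.273514747619629) 627
  obj mean [0.4558 0.2181 0.1335] maxz 1.1934732046758214 ((430.5260009765625, 151.26438903808594), (207.005126953125, 67.57784271240234), 70.15937042236328)
tin z [-0.003  0.002  0.071]
tin ((455.15972900390625, -4.337852478027344), (78.88456726074219, 86.43115234375), 9.186372756958008) 148
  obj mean [0.4699 0.0032 0.0987] maxz 1.1934732046758214 ((452.17987060546875, 8.69906997680664), (53.19862365722656, 110.14492797851562), 73.59549713134766)
mat [array([ 0.4071, -0.1609]), array([ 0.5141, -0.1662]), array([ 0.5099, -0.2739]), array([ 0.403, -0.268])]
```

View pics/c1.png

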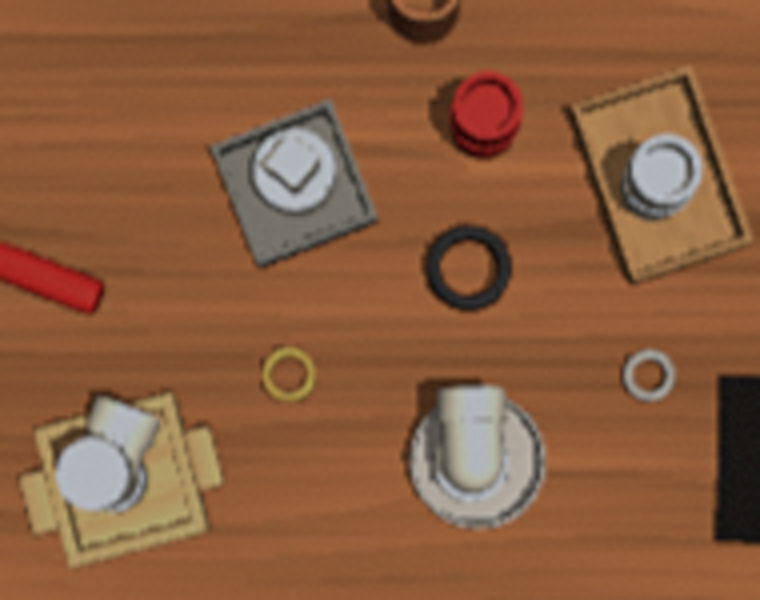

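```bash
python3 - <<'E'
from h import *
f=np.load("top0.npz");p,d=f["p"],f["d"];W=np.load("Wtop.npy")
wh=(p.min(-1)>120)&(p.max(-1).astype(int)-p.min(-1)<40)
def sel(u,v,r,z0,z1):
    w=W[v-r:v+r,u-r:u+r];m=(w[...,2]>z0)&(w[...,2]<z1)&(d[v-r:v+r,u-r:u+r]>0);return (w[m]*1000).astype(np.float32)
for n,a in dict(coup=(345,143,22,.058,.08),plug=(253,142,20,.045,.07),plugbase=(253,142,20,.027,.038),teetop=(208,213,24,.08,.12),teebr=(208,213,24,.045,.078),elb=(298,208,24,.048,.08),elbfoot=(298,212,24,.018,.04)).items():
    q=sel(*a);q2=np.ascontiguousarray(q[:,:2]);print(n,len(q),"mean",q.mean(0).round(1),"circ",cv2.minEnclosingCircle(q2),"rect",cv2.minAreaRect(q2))
w=W[152:158,414:422].reshape(-1,3);print("can",np.median(w,0))
E
```

```text
coup 124 mean [ 639.4 -120.3   67.5] circ ((639.7830200195312, -119.74406433105469), 22.15339469909668) rect ((638.8285522460938, -119.75289154052734), (40.823341369628906, 42.81849670410156), 45.01662826538086)
plug 117 mean [645.3 114.7  59.7] circ ((646.1027221679688, 115.43303680419922), 17.418376922607422) rect ((646.3197631835938, 114.8253402709961), (26.642642974853516, 25.613445281982422), 52.00468063354492)
plugbase 201 mean [643.4 113.8  32.6] circ ((643.8953247070312, 118.01835632324219), 47.08429718017578) rect ((644.0016479492188, 111.62216186523438), (58.948482513427734, 90.43304443359375), 78.9285888671875)
teetop 269 mean [447.  231.7  96.5] circ ((447.0195617675781, 232.4747314453125), 21.907411575317383) rect ((447.31658935546875, 232.12661743164062), (41.30071258544922, 42.49211502075195), 0.11034052073955536)
teebr 188 mean [475.1 218.4  66.3] circ ((463.3537292480469, 224.92662048339844), 33.21828842163086) rect ((463.1446533203125, 226.89988708496094), (42.82839584350586, 58.751502990722656), 67.93718719482422)
elb 388 mean [472.3   1.6  66. ] circ ((472.3222961425781, 2.090682029724121), 34.802635192871094) rect ((470.1413879394531, 1.8556861877441406), (64.63453674316406, 40.182579040527344), 0.653893768787384)
elbfoot 162 mean [448.2  -2.1  25.3] circ ((458.9654541015625, -4.198441028594971), 43.737876892089844) rect ((455.1806640625, -4.4672393798828125), (78.88456726074219, 86.16901397705078), 9.186372756958008)
can [ 0.60519456 -0.29637073  0.07614491]
```

```bash
cat > plan.py <<'E'
# usage: plan(wps) wps=[(x,y,z,yaw_deg,ncalls)] prints the tool-frame shift (cm) and spin (deg) of each call
from h import *
def plan(wps,start=None):
    s=monitor.observe();P=np.array(s["tool_pos"])*100;Y=np.degrees(s["tool_rot"][2])
    print("t",round(s["time"],2),"pos",P.round(2),"yaw",round(Y,1),"q6",round(s["qpos"][5],2))
    for x,y,z,yaw,n in wps:
        G=np.array([x,y,z])*100
        for k in range(n,0,-1):
            D=(G-P)/k; a=np.radians(Y); sp=-((yaw-Y+180)%360-180)/k
            T=np.array([D[0]*np.cos(a)+D[1]*np.sin(a),D[0]*np.sin(a)-D[1]*np.cos(a),-D[2]]).round(1);sp=round(sp)
            print(T.tolist(),sp,"| row1",(T/5).round(2).tolist(),sp/5)
            P=P+np.array([T[0]*np.cos(a)+T[1]*np.sin(a),T[0]*np.sin(a)-T[1]*np.cos(a),-T[2]]);Y-=sp
E
python3 -c "
from plan import *
plan([(.640,-.120,.15,161.8,4),(.640,-.120,.031,161.8,1)])"
```

```text
t 0.1 pos [16.34 49.86 22.61] yaw 161.9 q6 -0.15
[-16.1, -11.0, 1.9] 0 | row1 [-3.22, -2.2, 0.38] 0.0
[-16.2, -11.0, 1.9] 0 | row1 [-3.24, -2.2, 0.38] 0.0
[-16.1, -11.0, 1.9] 0 | row1 [-3.22, -2.2, 0.38] 0.0
[-16.2, -10.9, 1.9] 0 | row1 [-3.24, -2.18, 0.38] 0.0
[0.0, -0.0, 11.9] 0 | row1 [0.0, -0.0, 2.38] 0.0
```

Emit:
send_rows --targets '[{"translation": [-3.2,-2.2,0.4],"spin": 0,"jaw": 1},{"translation": [-6.4,-4.4,0.8],"spin": 0,"jaw": 1},{"translation": [-9.7,-6.6,1.1],"spin": 0,"jaw": 1},{"translation": [-12.9,-8.8,1.5],"spin": 0,"jaw": 1},{"translation": [-16.1,-11,1.9],"spin": 0,"jaw": 1}]' --force 25

```text
time: 0.6
tool_pos: [0.2828, 0.3428, 0.2074]
tool_rot: [-3.141, -0.0, 2.825]
contact_force: [0.0, 1.0, 0.9]
opening: 0.092
grip_force: 0.0
```

Emit:
send_rows --targets '[{"translation": [-3.2,-2.2,0.4],"spin": 0,"jaw": 1},{"translation": [-6.4,-4.4,0.8],"spin": 0,"jaw": 1},{"translation": [-9.7,-6.6,1.1],"spin": 0,"jaw": 1},{"translation": [-12.9,-8.8,1.5],"spin": 0,"jaw": 1},{"translation": [-16.2,-11,1.9],"spin": 0,"jaw": 1}]'

```text
time: 1.1
tool_pos: [0.4025, 0.1878, 0.1885]
tool_rot: [3.142, -0.0, 2.825]
contact_force: [0.1, 0.5, 0.3]
opening: 0.092
grip_force: 0.0
```

Emit:
send_rows --targets '[{"translation": [-3.2,-2.2,0.4],"spin": 0,"jaw": 1},{"translation": [-6.4,-4.4,0.8],"spin": 0,"jaw": 1},{"translation": [-9.7,-6.6,1.1],"spin": 0,"jaw": 1},{"translation": [-12.9,-8.8,1.5],"spin": 0,"jaw": 1},{"translation": [-16.1,-11,1.9],"spin": 0,"jaw": 1}]'

```text
time: 1.6
tool_pos: [0.5212, 0.0331, 0.1693]
tool_rot: [3.142, -0.001, 2.824]
contact_force: [0.6, 0.4, -0.8]
opening: 0.0921
grip_force: 0.0
```

Emit:
send_rows --targets '[{"translation": [-3.2,-2.2,0.4],"spin": 0,"jaw": 1},{"translation": [-6.4,-4.4,0.8],"spin": 0,"jaw": 1},{"translation": [-9.7,-6.6,1.1],"spin": 0,"jaw": 1},{"translation": [-12.9,-8.8,1.5],"spin": 0,"jaw": 1},{"translation": [-16.2,-10.9,1.9],"spin": 0,"jaw": 1}]'

```text
time: 2.1
tool_pos: [0.6411, -0.1209, 0.15]
tool_rot: [3.141, -0.001, 2.824]
contact_force: [0.6, 0.7, 0.9]
opening: 0.092
grip_force: 0.0
```

```bash
python3 -c "
from plan import *
p,d=read_camera('wrist');cv2.imwrite('pics/w1.png',p[:,:,::-1])
plan([(.640,-.120,.031,161.8,1)])"
```

```text
t 2.15 pos [ 64.37 -12.6   14.87] yaw 161.7 q6 -1.56
[0.5, 0.4, 11.8] 0 | row1 [0.1, 0.08, 2.36] 0.0
```

View pics/w1.png

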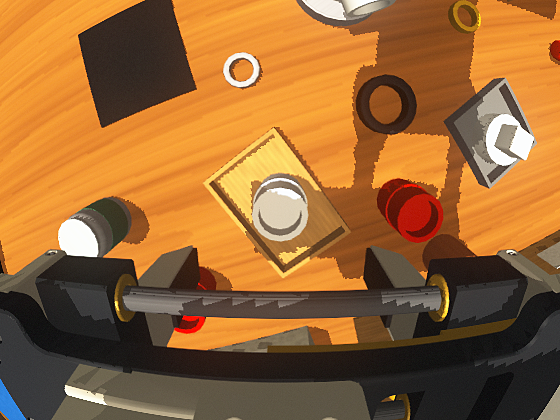

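Emit:
send_rows --targets '[{"translation": [0,0,2],"spin": 0,"jaw": 1},{"translation": [0,0,5],"spin": 0,"jaw": 1},{"translation": [0,0,8],"spin": 0,"jaw": 1},{"translation": [0,0,10.5],"spin": 0,"jaw": 1},{"translation": [0,0,11.9],"spin": 0,"jaw": 1}]'

```text
time: 2.65
tool_pos: [0.639, -0.1189, 0.0289]
tool_rot: [3.142, -0.004, 2.825]
contact_force: [-0.0, 0.4, -0.3]
opening: 0.0922
grip_force: 0.0
```

Emit:
send_rows --targets '[{"translation": [0,0,0],"spin": 0,"jaw": 1},{"translation": [0,0,0],"spin": 0,"jaw": 0.6},{"translation": [0,0,0],"spin": 0,"jaw": 0.3},{"translation": [0,0,0],"spin": 0,"jaw": 0.3},{"translation": [0,0,0],"spin": 0,"jaw": 0.3}]'

```text
time: 3.15
tool_pos: [0.6412, -0.1196, 0.0328]
tool_rot: [3.141, 0.002, 2.825]
contact_force: [0.2, 0.2, 0.9]
opening: 0.0643
grip_force: 0.0
```

Emit:
send_rows --targets '[{"translation": [0,0,0],"spin": 0,"jaw": 0.3},{"translation": [0,0,0],"spin": 0,"jaw": 0.3},{"translation": [0,0,0],"spin": 0,"jaw": 0.3},{"translation": [0,0,0],"spin": 0,"jaw": 0.3},{"translation": [0,0,0],"spin": 0,"jaw": 0.3}]'

```text
time: 3.65
tool_pos: [0.6407, -0.1196, 0.0319]
tool_rot: [-3.142, 0.0, 2.825]
contact_force: [-0.3, 0.1, 2.1]
opening: 0.0435
grip_force: 25.0
```

```bash
python3 -c "
from plan import *
plan([(.640,-.120,.13,161.8,1),(.4585,-.217,.13,161.8,2),(.4585,-.217,.030,161.8,1)])"
```

```text
t 3.65 pos [ 64.07 -11.96   3.19] yaw 161.8 q6 -1.56
[0.1, -0.1, -9.8] 0 | row1 [0.02, -0.02, -1.96] 0.0
[7.1, -7.4, -0.0] 0 | row1 [1.42, -1.48, -0.0] 0.0
[7.1, -7.4, -0.0] 0 | row1 [1.42, -1.48, -0.0] 0.0
[-0.0, -0.0, 10.0] 0 | row1 [-0.0, -0.0, 2.0] 0.0
```

Emit:
send_rows --targets '[{"translation": [0,0,-1],"spin": 0,"jaw": 0.3},{"translation": [0,0,-3],"spin": 0,"jaw": 0.3},{"translation": [0,0,-5.5],"spin": 0,"jaw": 0.3},{"translation": [0,0,-8],"spin": 0,"jaw": 0.3},{"translation": [0,0,-10],"spin": 0,"jaw": 0.3}]'

```text
time: 4.15
tool_pos: [0.641, -0.1195, 0.1338]
tool_rot: [3.141, 0.001, 2.825]
contact_force: [0.4, -0.5, -1.1]
opening: 0.0432
grip_force: 25.0
```

Emit:
send_rows --targets '[{"translation": [1,-1,0],"spin": 0,"jaw": 0.3},{"translation": [2.5,-2.6,0],"spin": 0,"jaw": 0.3},{"translation": [4,-4.2,0],"spin": 0,"jaw": 0.3},{"translation": [5.5,-5.8,0],"spin": 0,"jaw": 0.3},{"translation": [7.1,-7.4,0],"spin": 0,"jaw": 0.3}]'

```text
time: 4.65
tool_pos: [0.5494, -0.1679, 0.1322]
tool_rot: [3.141, 0.0, 2.825]
contact_force: [0.2, -0.4, -0.2]
opening: 0.0436
grip_force: 25.0
```

Emit:
send_rows --targets '[{"translation": [1.7,-1.8,0],"spin": 0,"jaw": 0.3},{"translation": [3.5,-3.6,0],"spin": 0,"jaw": 0.3},{"translation": [5.2,-5.4,0],"spin": 0,"jaw": 0.3},{"translation": [6.4,-6.7,0],"spin": 0,"jaw": 0.3},{"translation": [7.1,-7.4,0],"spin": 0,"jaw": 0.3}]'

```text
time: 5.15
tool_pos: [0.4586, -0.2164, 0.1322]
tool_rot: [3.142, 0.0, 2.824]
contact_force: [0.4, -0.5, -1.0]
opening: 0.0436
grip_force: 25.0
```

Emit:
send_rows --targets '[{"translation": [0,0,0],"spin": 0,"jaw": 0.3},{"translation": [0,0,2.5],"spin": 0,"jaw": 0.3},{"translation": [0,0,5],"spin": 0,"jaw": 0.3},{"translation": [0,0,7],"spin": 0,"jaw": 0.3},{"translation": [0,0,8.5],"spin": 0,"jaw": 0.3}]'

```text
time: 5.65
tool_pos: [0.4602, -0.2152, 0.0455]
tool_rot: [3.141, -0.001, 2.825]
contact_force: [0.4, 0.2, -2.1]
opening: 0.0435
grip_force: 25.0
```

Emit:
send_rows --targets '[{"translation": [0,0,0.6],"spin": 0,"jaw": 0.3},{"translation": [0,0,1.1],"spin": 0,"jaw": 0.3},{"translation": [0,0,1.6],"spin": 0,"jaw": 0.3},{"translation": [0,0,1.6],"spin": 0,"jaw": 0.3},{"translation": [0,0,1.6],"spin": 0,"jaw": 0.3}]'

```text
time: 6.15
tool_pos: [0.4599, -0.216, 0.0311]
tool_rot: [-3.141, 0.001, 2.825]
contact_force: [-0.4, 0.4, -0.6]
opening: 0.0435
grip_force: 25.0
```

Emit:
send_rows --targets '[{"translation": [0,0,0],"spin": 0,"jaw": 0.5},{"translation": [0,0,0],"spin": 0,"jaw": 0.6},{"translation": [0,0,0],"spin": 0,"jaw": 0.7},{"translation": [0,0,0],"spin": 0,"jaw": 0.85},{"translation": [0,0,0],"spin": 0,"jaw": 1}]'

```text
time: 6.65
tool_pos: [0.4596, -0.2159, 0.0308]
tool_rot: [3.142, 0.0, 2.825]
contact_force: [0.1, -0.1, -0.5]
opening: 0.0735
grip_force: 0.0
```

```bash
python3 -c "
from plan import *
plan([(.4585,-.217,.17,161.8,1),(.447,.232,.17,156,3),(.447,.232,.068,156,1)])"
```

```text
t 6.65 pos [ 45.96 -21.59   3.08] yaw 161.8 q6 -1.84
[0.1, -0.1, -13.9] 0 | row1 [0.02, -0.02, -2.78] 0.0
[5.0, 14.1, -0.0] 2 | row1 [1.0, 2.82, -0.0] 0.4
[5.5, 13.9, -0.0] 2 | row1 [1.1, 2.78, -0.0] 0.4
[6.0, 13.7, -0.0] 2 | row1 [1.2, 2.74, -0.0] 0.4
[0.0, -0.0, 10.2] 0 | row1 [0.0, -0.0, 2.04] 0.0
```

Emit:
send_rows --targets '[{"translation": [0,0,-1],"spin": 0,"jaw": 1},{"translation": [0,0,-4],"spin": 0,"jaw": 1},{"translation": [0,0,-7.5],"spin": 0,"jaw": 1},{"translation": [0,0,-11],"spin": 0,"jaw": 1},{"translation": [0.1,-0.1,-13.9],"spin": 0,"jaw": 1}]'

```text
time: 7.15
tool_pos: [0.4586, -0.2166, 0.1724]
tool_rot: [-3.141, 0.002, 2.825]
contact_force: [-0.1, -0.1, -0.2]
opening: 0.0915
grip_force: 0.0
```

Emit:
send_rows --targets '[{"translation": [1,2.8,0],"spin": 0.4,"jaw": 1},{"translation": [2,5.6,0],"spin": 0.8,"jaw": 1},{"translation": [3,8.4,0],"spin": 1.2,"jaw": 1},{"translation": [4,11.2,0],"spin": 1.6,"jaw": 1},{"translation": [5,14.1,0],"spin": 2,"jaw": 1}]'

```text
time: 7.65
tool_pos: [0.4546, -0.0659, 0.1705]
tool_rot: [3.141, 0.001, 2.789]
contact_force: [0.6, -0.5, -0.1]
opening: 0.0919
grip_force: 0.0
```

Emit:
send_rows --targets '[{"translation": [1.1,2.8,0],"spin": 0.4,"jaw": 1},{"translation": [2.2,5.6,0],"spin": 0.8,"jaw": 1},{"translation": [3.3,8.4,0],"spin": 1.2,"jaw": 1},{"translation": [4.4,11.1,0],"spin": 1.6,"jaw": 1},{"translation": [5.5,13.9,0],"spin": 2,"jaw": 1}]'

```text
time: 8.15
tool_pos: [0.4508, 0.0836, 0.1705]
tool_rot: [3.141, 0.001, 2.755]
contact_force: [1.0, -0.2, -0.2]
opening: 0.0919
grip_force: 0.0
```

Emit:
send_rows --targets '[{"translation": [1.3,3,0],"spin": 0.4,"jaw": 1},{"translation": [2.8,6.3,0],"spin": 0.8,"jaw": 1},{"translation": [4.2,9.6,0],"spin": 1.2,"jaw": 1},{"translation": [5.3,12.1,0],"spin": 1.6,"jaw": 1},{"translation": [6,13.7,0],"spin": 2,"jaw": 1}]'

```text
time: 8.65
tool_pos: [0.4467, 0.2339, 0.1705]
tool_rot: [3.141, 0.0, 2.721]
contact_force: [0.3, -0.2, -0.0]
opening: 0.0916
grip_force: 0.0
```

```bash
python3 -c "
from plan import *
p,d=read_camera('wrist');cv2.imwrite('pics/w2.png',p[:,:,::-1])
plan([(.447,.232,.068,156,1)])"
```

```text
t 8.7 pos [44.67 23.55 17.05] yaw 155.9 q6 -0.82
[-0.2, -0.3, 10.2] 0 | row1 [-0.04, -0.06, 2.04] 0.0
```

View pics/w2.png

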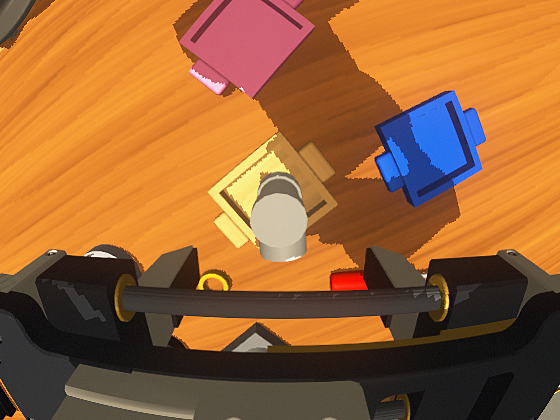

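Emit:
send_rows --targets '[{"translation": [0,0,1.5],"spin": 0,"jaw": 1},{"translation": [0,0,4],"spin": 0,"jaw": 1},{"translation": [0,0,7],"spin": 0,"jaw": 1},{"translation": [0,0,9.2],"spin": 0,"jaw": 1},{"translation": [0,0,10.2],"spin": 0,"jaw": 1}]'

```text
time: 9.2
tool_pos: [0.4461, 0.2313, 0.0665]
tool_rot: [-3.14, -0.002, 2.72]
contact_force: [0.2, -0.6, -0.0]
opening: 0.0916
grip_force: 0.0
```

Emit:
send_rows --targets '[{"translation": [0,0,0],"spin": 0,"jaw": 1},{"translation": [0,0,0],"spin": 0,"jaw": 0.6},{"translation": [0,0,0],"spin": 0,"jaw": 0.3},{"translation": [0,0,0],"spin": 0,"jaw": 0.3},{"translation": [0,0,0],"spin": 0,"jaw": 0.3}]'

```text
time: 9.7
tool_pos: [0.4474, 0.2321, 0.0684]
tool_rot: [3.141, 0.001, 2.72]
contact_force: [-0.2, -0.4, -0.1]
opening: 0.0646
grip_force: 0.0
```

Emit:
send_rows --targets '[{"translation": [0,0,0],"spin": 0,"jaw": 0.3},{"translation": [0,0,0],"spin": 0,"jaw": 0.3},{"translation": [0,0,0],"spin": 0,"jaw": 0.3},{"translation": [0,0,0],"spin": 0,"jaw": 0.3},{"translation": [0,0,0],"spin": 0,"jaw": 0.3}]'

```text
time: 10.2
tool_pos: [0.4471, 0.232, 0.0678]
tool_rot: [3.141, 0.0, 2.72]
contact_force: [-0.5, -0.5, 0.5]
opening: 0.0433
grip_force: 25.0
```

```bash
python3 -c "
from plan import *
plan([(.447,.232,.208,156,1),(.646,-.124,.208,156,3)])"
```

```text
t 10.2 pos [44.71 23.2   6.78] yaw 155.8 q6 -0.82
[0.0, -0.0, -14.0] 0 | row1 [0.0, -0.0, -2.8] 0.0
[-10.9, -8.1, -0.0] 0 | row1 [-2.18, -1.62, -0.0] 0.0
[-10.9, -8.1, -0.0] 0 | row1 [-2.18, -1.62, -0.0] 0.0
[-10.9, -8.1, -0.0] 0 | row1 [-2.18, -1.62, -0.0] 0.0
```

Emit:
send_rows --targets '[{"translation": [0,0,-1.5],"spin": 0,"jaw": 0.3},{"translation": [0,0,-4.5],"spin": 0,"jaw": 0.3},{"translation": [0,0,-8],"spin": 0,"jaw": 0.3},{"translation": [0,0,-11.5],"spin": 0,"jaw": 0.3},{"translation": [0,0,-14],"spin": 0,"jaw": 0.3}]'

```text
time: 10.7
tool_pos: [0.4474, 0.2321, 0.2098]
tool_rot: [3.14, 0.001, 2.72]
contact_force: [-0.0, -0.2, -1.9]
opening: 0.0433
grip_force: 25.0
```

Emit:
send_rows --targets '[{"translation": [-1.7,-1.3,0],"spin": 0,"jaw": 0.3},{"translation": [-4,-3,0],"spin": 0,"jaw": 0.3},{"translation": [-6.3,-4.7,0],"spin": 0,"jaw": 0.3},{"translation": [-8.6,-6.4,0],"spin": 0,"jaw": 0.3},{"translation": [-10.9,-8.1,0],"spin": 0,"jaw": 0.3}]'

```text
time: 11.2
tool_pos: [0.5136, 0.1125, 0.2075]
tool_rot: [-3.141, -0.001, 2.72]
contact_force: [0.3, -0.2, -0.9]
opening: 0.0435
grip_force: 25.0
```

Emit:
send_rows --targets '[{"translation": [-2.2,-1.6,0],"spin": 0,"jaw": 0.3},{"translation": [-4.4,-3.2,0],"spin": 0,"jaw": 0.3},{"translation": [-6.6,-4.9,0],"spin": 0,"jaw": 0.3},{"translation": [-8.8,-6.5,0],"spin": 0,"jaw": 0.3},{"translation": [-10.9,-8.1,0],"spin": 0,"jaw": 0.3}]'

```text
time: 11.7
tool_pos: [0.58, -0.0061, 0.2073]
tool_rot: [-3.142, -0.001, 2.72]
contact_force: [0.6, 0.2, -1.4]
opening: 0.0435
grip_force: 25.0
```

Emit:
send_rows --targets '[{"translation": [-2.4,-1.8,0],"spin": 0,"jaw": 0.3},{"translation": [-5,-3.7,0],"spin": 0,"jaw": 0.3},{"translation": [-7.6,-5.6,0],"spin": 0,"jaw": 0.3},{"translation": [-9.7,-7.2,0],"spin": 0,"jaw": 0.3},{"translation": [-10.9,-8.1,0],"spin": 0,"jaw": 0.3}]'

```text
time: 12.2
tool_pos: [0.6464, -0.1257, 0.2067]
tool_rot: [-3.141, -0.001, 2.719]
contact_force: [0.4, -0.2, -1.2]
opening: 0.0438
grip_force: 25.0
```

Emit:
send_rows --targets '[{"translation": [0,0,1],"spin": 0,"jaw": 0.3},{"translation": [0,0,4],"spin": 0,"jaw": 0.3},{"translation": [0,0,7.5],"spin": 0,"jaw": 0.3},{"translation": [0,0,10],"spin": 0,"jaw": 0.3},{"translation": [0,0,12],"spin": 0,"jaw": 0.3}]'

```text
time: 12.7
tool_pos: [0.6443, -0.1219, 0.0847]
tool_rot: [-3.142, -0.004, 2.721]
contact_force: [-0.4, 0.2, -0.0]
opening: 0.0434
grip_force: 25.0
```

Emit:
send_rows --targets '[{"translation": [0,0,0.7],"spin": 0,"jaw": 0.3},{"translation": [0,0,1.3],"spin": 0,"jaw": 0.3},{"translation": [0,0,1.9],"spin": 0,"jaw": 0.3},{"translation": [0,0,1.9],"spin": 0,"jaw": 0.3},{"translation": [0,0,1.9],"spin": 0,"jaw": 0.3}]'

```text
time: 13.2
tool_pos: [0.6464, -0.1236, 0.0694]
tool_rot: [3.141, 0.001, 2.72]
contact_force: [-0.5, -0.3, -0.8]
opening: 0.0435
grip_force: 25.0
```

Emit:
send_rows --targets '[{"translation": [0,0,0],"spin": 0,"jaw": 0.5},{"translation": [0,0,0],"spin": 0,"jaw": 0.6},{"translation": [0,0,0],"spin": 0,"jaw": 0.7},{"translation": [0,0,0],"spin": 0,"jaw": 0.85},{"translation": [0,0,0],"spin": 0,"jaw": 1}]'

```text
time: 13.7
tool_pos: [0.6461, -0.1236, 0.0688]
tool_rot: [3.141, 0.0, 2.72]
contact_force: [-0.9, 0.5, -0.0]
opening: 0.0732
grip_force: 0.0
```

Emit:
send_rows --targets '[{"translation": [0,0,-1],"spin": 0,"jaw": 1},{"translation": [0,0,-4],"spin": 0,"jaw": 1},{"translation": [0,0,-7],"spin": 0,"jaw": 1},{"translation": [0,0,-9],"spin": 0,"jaw": 1},{"translation": [0,0,-10],"spin": 0,"jaw": 1}]'

```text
time: 14.2
tool_pos: [0.647, -0.1238, 0.172]
tool_rot: [3.141, 0.004, 2.72]
contact_force: [-0.0, -0.2, -0.9]
opening: 0.0916
grip_force: 0.0
```

```bash
python3 -c "
from plan import *
plan([(.6455,.1148,.14,142,2),(.6455,.1148,.036,142,1)])"
```

```text
t 14.2 pos [ 64.7  -12.38  17.2 ] yaw 155.9 q6 -1.45
[4.9, 10.9, 1.6] 7 | row1 [0.98, 2.18, 0.32] 1.4
[6.3, 10.1, 1.6] 7 | row1 [1.26, 2.02, 0.32] 1.4
[-0.0, 0.0, 10.4] 0 | row1 [-0.0, 0.0, 2.08] 0.0
```

Emit:
send_rows --targets '[{"translation": [0.8,1.8,0.2],"spin": 1.4,"jaw": 1},{"translation": [1.8,4,0.5],"spin": 2.8,"jaw": 1},{"translation": [2.8,6.3,0.8],"spin": 4.2,"jaw": 1},{"translation": [3.8,8.6,1.1],"spin": 5.6,"jaw": 1},{"translation": [4.9,10.9,1.5],"spin": 7,"jaw": 1}]'

```text
time: 14.7
tool_pos: [0.6457, -0.0031, 0.1534]
tool_rot: [-3.141, -0.001, 2.597]
contact_force: [-0.0, 0.7, -0.4]
opening: 0.0919
grip_force: 0.0
```

Emit:
send_rows --targets '[{"translation": [1.4,2.3,0.4],"spin": 1.4,"jaw": 1},{"translation": [2.9,4.7,0.8],"spin": 2.8,"jaw": 1},{"translation": [4.4,7,1.2],"spin": 4.2,"jaw": 1},{"translation": [5.6,8.9,1.4],"spin": 5.6,"jaw": 1},{"translation": [6.3,10.1,1.5],"spin": 7,"jaw": 1}]'

```text
time: 15.2
tool_pos: [0.6435, 0.1169, 0.138]
tool_rot: [-3.141, -0.001, 2.476]
contact_force: [0.3, 0.0, -0.1]
opening: 0.0918
grip_force: 0.0
```

```bash
python3 -c "
from plan import *
p,d=read_camera('wrist');cv2.imwrite('pics/w3.png',p[:,:,::-1])
plan([(.6455,.1148,.036,142,1)])"
```

```text
t 15.25 pos [64.35 11.86 13.79] yaw 141.9 q6 -0.84
[-0.4, -0.2, 10.2] 0 | row1 [-0.08, -0.04, 2.04] 0.0
```

View pics/w3.png

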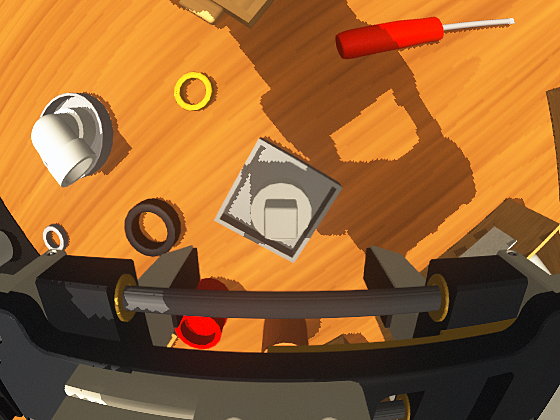

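Emit:
send_rows --targets '[{"translation": [0,0,1.5],"spin": 0,"jaw": 1},{"translation": [0,0,4],"spin": 0,"jaw": 1},{"translation": [0,0,7],"spin": 0,"jaw": 1},{"translation": [0,0,9.2],"spin": 0,"jaw": 1},{"translation": [0,0,10.2],"spin": 0,"jaw": 1}]'

```text
time: 15.75
tool_pos: [0.6427, 0.1143, 0.0341]
tool_rot: [-3.139, -0.003, 2.476]
contact_force: [0.4, -0.5, 0.0]
opening: 0.092
grip_force: 0.0
```

Emit:
send_rows --targets '[{"translation": [0,0,0],"spin": 0,"jaw": 0.8},{"translation": [0,0,0],"spin": 0,"jaw": 0.5},{"translation": [0,0,0],"spin": 0,"jaw": 0.1},{"translation": [0,0,0],"spin": 0,"jaw": 0.1},{"translation": [0,0,0],"spin": 0,"jaw": 0.1}]'

```text
time: 16.25
tool_pos: [0.6447, 0.115, 0.0377]
tool_rot: [3.141, 0.001, 2.476]
contact_force: [-0.9, -0.1, -0.4]
opening: 0.0567
grip_force: 0.0
```

Emit:
send_rows --targets '[{"translation": [0,0,0],"spin": 0,"jaw": 0.1},{"translation": [0,0,0],"spin": 0,"jaw": 0.1},{"translation": [0,0,0],"spin": 0,"jaw": 0.1},{"translation": [0,0,0],"spin": 0,"jaw": 0.1},{"translation": [0,0,0],"spin": 0,"jaw": 0.1}]'

```text
time: 16.75
tool_pos: [0.6443, 0.115, 0.0367]
tool_rot: [3.141, -0.0, 2.476]
contact_force: [0.4, -0.1, -1.1]
opening: 0.026
grip_force: 25.0
```

```bash
python3 -c "
from plan import *
plan([(.6455,.1148,.156,142,1),(.446,.2265,.156,142,2)])"
```

```text
t 16.75 pos [64.43 11.5   3.67] yaw 141.8 q6 -0.85
[-0.1, 0.1, -11.9] 0 | row1 [-0.02, 0.02, -2.38] 0.0
[11.3, -1.8, -0.0] 0 | row1 [2.26, -0.36, -0.0] 0.0
[11.3, -1.8, -0.0] 0 | row1 [2.26, -0.36, -0.0] 0.0
```

Emit:
send_rows --targets '[{"translation": [0,0,-1.2],"spin": 0,"jaw": 0.1},{"translation": [0,0,-3.5],"spin": 0,"jaw": 0.1},{"translation": [0,0,-6.5],"spin": 0,"jaw": 0.1},{"translation": [0,0,-9.5],"spin": 0,"jaw": 0.1},{"translation": [0,0,-12],"spin": 0,"jaw": 0.1}]'

```text
time: 17.25
tool_pos: [0.6445, 0.115, 0.1594]
tool_rot: [3.14, 0.001, 2.476]
contact_force: [0.3, 1.2, -1.0]
opening: 0.026
grip_force: 25.0
```

Emit:
send_rows --targets '[{"translation": [1.7,-0.2,0],"spin": 0,"jaw": 0.1},{"translation": [4.1,-0.6,0],"spin": 0,"jaw": 0.1},{"translation": [6.5,-1,0],"spin": 0,"jaw": 0.1},{"translation": [8.9,-1.4,0],"spin": 0,"jaw": 0.1},{"translation": [11.3,-1.8,0],"spin": 0,"jaw": 0.1}]'

```text
time: 17.75
tool_pos: [0.5434, 0.171, 0.1576]
tool_rot: [3.141, 0.0, 2.476]
contact_force: [0.3, -0.1, -0.9]
opening: 0.0259
grip_force: 25.0
```

Emit:
send_rows --targets '[{"translation": [2.6,-0.4,0],"spin": 0,"jaw": 0.1},{"translation": [5.4,-0.8,0],"spin": 0,"jaw": 0.1},{"translation": [8,-1.2,0],"spin": 0,"jaw": 0.1},{"translation": [10.1,-1.5,0],"spin": 0,"jaw": 0.1},{"translation": [11.2,-1.7,0],"spin": 0,"jaw": 0.1}]'

```text
time: 18.25
tool_pos: [0.4444, 0.2272, 0.1576]
tool_rot: [3.141, 0.0, 2.477]
contact_force: [0.6, -0.1, -1.0]
opening: 0.0258
grip_force: 25.0
```

Emit:
send_rows --targets '[{"translation": [0,0,1],"spin": 0,"jaw": 0.1},{"translation": [0,0,3.5],"spin": 0,"jaw": 0.1},{"translation": [0,0,6.5],"spin": 0,"jaw": 0.1},{"translation": [0,0,8.8],"spin": 0,"jaw": 0.1},{"translation": [0,0,10.2],"spin": 0,"jaw": 0.1}]'

```text
time: 18.75
tool_pos: [0.4458, 0.2255, 0.0524]
tool_rot: [-3.14, -0.001, 2.475]
contact_force: [-0.3, -0.8, -0.4]
opening: 0.0259
grip_force: 25.0
```

Emit:
send_rows --targets '[{"translation": [0,0,0.7],"spin": 0,"jaw": 0.1},{"translation": [0,0,1.2],"spin": 0,"jaw": 0.1},{"translation": [0,0,1.7],"spin": 0,"jaw": 0.1},{"translation": [0,0,1.7],"spin": 0,"jaw": 0.1},{"translation": [0,0,1.7],"spin": 0,"jaw": 0.1}]'

```text
time: 19.25
tool_pos: [0.4461, 0.2266, 0.0381]
tool_rot: [3.141, 0.0, 2.476]
contact_force: [-0.3, -0.3, -1.2]
opening: 0.0255
grip_force: 25.0
```

Emit:
send_rows --targets '[{"translation": [0,0,0],"spin": 0,"jaw": 0.4},{"translation": [0,0,0],"spin": 0,"jaw": 0.6},{"translation": [0,0,0],"spin": 0,"jaw": 0.7},{"translation": [0,0,0],"spin": 0,"jaw": 0.85},{"translation": [0,0,0],"spin": 0,"jaw": 1}]'

```text
time: 19.75
tool_pos: [0.4457, 0.2265, 0.0378]
tool_rot: [3.141, 0.0, 2.476]
contact_force: [-0.1, -0.6, -0.7]
opening: 0.0612
grip_force: 0.0
```

Emit:
send_rows --targets '[{"translation": [0,0,-1],"spin": 0,"jaw": 1},{"translation": [0,0,-4],"spin": 0,"jaw": 1},{"translation": [0,0,-7],"spin": 0,"jaw": 1},{"translation": [0,0,-9],"spin": 0,"jaw": 1},{"translation": [0,0,-10],"spin": 0,"jaw": 1}]'

```text
time: 20.25
tool_pos: [0.4466, 0.2268, 0.1403]
tool_rot: [3.138, 0.002, 2.476]
contact_force: [-0.1, 0.6, -0.8]
opening: 0.0918
grip_force: 0.0
```

```bash
python3 -c "
from plan import *
plan([(.4565,.0018,.138,180,2)])"
```

```text
t 20.25 pos [44.66 22.68 14.03] yaw 141.9 q6 -0.59
[-7.3, -8.5, 0.1] -19 | row1 [-1.46, -1.7, 0.02] -3.8
[-4.2, -10.5, 0.1] -19 | row1 [-0.84, -2.1, 0.02] -3.8
```

Emit:
send_rows --targets '[{"translation": [-1.2,-1.3,0],"spin": -3.8,"jaw": 1},{"translation": [-2.7,-3.1,0],"spin": -7.6,"jaw": 1},{"translation": [-4.2,-4.9,0],"spin": -11.4,"jaw": 1},{"translation": [-5.7,-6.7,0],"spin": -15.2,"jaw": 1},{"translation": [-7.3,-8.5,0],"spin": -19,"jaw": 1}]'

```text
time: 20.75
tool_pos: [0.4501, 0.1136, 0.1375]
tool_rot: [-3.141, -0.001, 2.81]
contact_force: [0.2, 0.5, 0.1]
opening: 0.0917
grip_force: 0.0
```

Emit:
send_rows --targets '[{"translation": [-1,-2.4,0],"spin": -3.8,"jaw": 1},{"translation": [-2,-4.9,0],"spin": -7.6,"jaw": 1},{"translation": [-3,-7.4,0],"spin": -11.4,"jaw": 1},{"translation": [-3.8,-9.4,0],"spin": -15.2,"jaw": 1},{"translation": [-4.2,-10.5,0],"spin": -19,"jaw": 1}]'

```text
time: 21.25
tool_pos: [0.4556, 0.0, 0.1375]
tool_rot: [-3.142, -0.001, 3.14]
contact_force: [0.1, 0.7, -0.1]
opening: 0.0919
grip_force: 0.0
```

```bash
python3 -c "
from plan import *
p,d=read_camera('wrist');cv2.imwrite('pics/w4.png',p[:,:,::-1])
plan([(.4565,.0018,.034,180,1)])"
```

```text
t 21.3 pos [45.57 -0.08 13.75] yaw -179.9 q6 -1.74
[-0.1, 0.3, 10.4] 0 | row1 [-0.02, 0.06, 2.08] 0.0
```

View pics/w4.png

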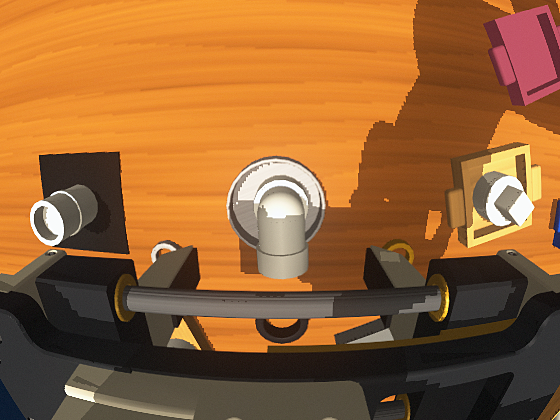

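Emit:
send_rows --targets '[{"translation": [0,0,1.5],"spin": 0,"jaw": 1},{"translation": [0,0,4],"spin": 0,"jaw": 1},{"translation": [0,0,7],"spin": 0,"jaw": 1},{"translation": [0,0,9.2],"spin": 0,"jaw": 1},{"translation": [0,0,10.3],"spin": 0,"jaw": 1}]'

```text
time: 21.8
tool_pos: [0.4545, 0.0022, 0.033]
tool_rot: [3.141, -0.003, 3.138]
contact_force: [-0.1, -0.4, 0.7]
opening: 0.0916
grip_force: 0.0
```

Emit:
send_rows --targets '[{"translation": [0,0,0],"spin": 0,"jaw": 0.9},{"translation": [0,0,0],"spin": 0,"jaw": 0.6},{"translation": [0,0,0],"spin": 0,"jaw": 0.2},{"translation": [0,0,0],"spin": 0,"jaw": 0.2},{"translation": [0,0,0],"spin": 0,"jaw": 0.2}]'

```text
time: 22.3
tool_pos: [0.4563, 0.0015, 0.0354]
tool_rot: [-3.141, 0.001, 3.139]
contact_force: [-0.4, -0.0, -0.4]
opening: 0.0564
grip_force: 0.0
```

Emit:
send_rows --targets '[{"translation": [0,0,0],"spin": 0,"jaw": 0.2},{"translation": [0,0,0],"spin": 0,"jaw": 0.2},{"translation": [0,0,0],"spin": 0,"jaw": 0.2},{"translation": [0,0,0],"spin": 0,"jaw": 0.2},{"translation": [0,0,0],"spin": 0,"jaw": 0.2}]'

```text
time: 22.8
tool_pos: [0.456, 0.0014, 0.0349]
tool_rot: [-3.141, 0.0, 3.139]
contact_force: [-1.8, -1.3, 3.4]
opening: 0.0371
grip_force: 25.0
```

```bash
python3 -c "
from plan import *
plan([(.4565,.0018,.155,180,1),(.641,.1155,.155,180,2)])"
```

```text
t 22.8 pos [45.6   0.14  3.49] yaw 179.9 q6 -1.73
[-0.1, 0.0, -12.0] 0 | row1 [-0.02, 0.0, -2.4] 0.0
[-9.2, 5.7, -0.0] 0 | row1 [-1.84, 1.14, -0.0] 0.0
[-9.2, 5.8, -0.0] 0 | row1 [-1.84, 1.16, -0.0] 0.0
```

Emit:
send_rows --targets '[{"translation": [0,0,-1.2],"spin": 0,"jaw": 0.2},{"translation": [0,0,-3.5],"spin": 0,"jaw": 0.2},{"translation": [0,0,-6.5],"spin": 0,"jaw": 0.2},{"translation": [0,0,-9.5],"spin": 0,"jaw": 0.2},{"translation": [0,0,-12],"spin": 0,"jaw": 0.2}]'

```text
time: 23.3
tool_pos: [0.4557, 0.0017, 0.1559]
tool_rot: [3.141, 0.0, 3.139]
contact_force: [0.2, 0.2, -0.7]
opening: 0.0375
grip_force: 25.0
```

Emit:
send_rows --targets '[{"translation": [-1.4,0.9,0],"spin": 0,"jaw": 0.2},{"translation": [-3.3,2.1,0],"spin": 0,"jaw": 0.2},{"translation": [-5.3,3.3,0],"spin": 0,"jaw": 0.2},{"translation": [-7.3,4.5,0],"spin": 0,"jaw": 0.2},{"translation": [-9.2,5.7,0],"spin": 0,"jaw": 0.2}]'

```text
time: 23.8
tool_pos: [0.5484, 0.059, 0.1542]
tool_rot: [3.141, -0.001, 3.139]
contact_force: [1.1, -0.8, -0.4]
opening: 0.0375
grip_force: 25.0
```

Emit:
send_rows --targets '[{"translation": [-2.1,1.3,0],"spin": 0,"jaw": 0.2},{"translation": [-4.3,2.7,0],"spin": 0,"jaw": 0.2},{"translation": [-6.5,4.1,0],"spin": 0,"jaw": 0.2},{"translation": [-8.3,5.2,0],"spin": 0,"jaw": 0.2},{"translation": [-9.3,5.8,0],"spin": 0,"jaw": 0.2}]'

```text
time: 24.3
tool_pos: [0.6419, 0.1172, 0.1536]
tool_rot: [3.141, -0.001, 3.14]
contact_force: [0.3, 0.5, -1.0]
opening: 0.0376
grip_force: 25.0
```

Emit:
send_rows --targets '[{"translation": [0,0,1],"spin": 0,"jaw": 0.2},{"translation": [0,0,3.5],"spin": 0,"jaw": 0.2},{"translation": [0,0,6.5],"spin": 0,"jaw": 0.2},{"translation": [0,0,8.8],"spin": 0,"jaw": 0.2},{"translation": [0,0,10.2],"spin": 0,"jaw": 0.2}]'

```text
time: 24.8
tool_pos: [0.6388, 0.1156, 0.0496]
tool_rot: [-3.141, -0.005, 3.139]
contact_force: [-0.2, -0.1, -1.3]
opening: 0.0373
grip_force: 25.0
```

Emit:
send_rows --targets '[{"translation": [0,0,0.7],"spin": 0,"jaw": 0.2},{"translation": [0,0,1.2],"spin": 0,"jaw": 0.2},{"translation": [0,0,1.7],"spin": 0,"jaw": 0.2},{"translation": [0,0,1.7],"spin": 0,"jaw": 0.2},{"translation": [0,0,1.7],"spin": 0,"jaw": 0.2}]'

```text
time: 25.3
tool_pos: [0.6415, 0.1161, 0.0364]
tool_rot: [3.141, 0.001, 3.139]
contact_force: [0.0, 1.2, -1.3]
opening: 0.0374
grip_force: 25.0
```

Emit:
send_rows --targets '[{"translation": [0,0,0],"spin": 0,"jaw": 0.45},{"translation": [0,0,0],"spin": 0,"jaw": 0.55},{"translation": [0,0,0],"spin": 0,"jaw": 0.7},{"translation": [0,0,0],"spin": 0,"jaw": 0.85},{"translation": [0,0,0],"spin": 0,"jaw": 1}]'

```text
time: 25.8
tool_pos: [0.6412, 0.1161, 0.0358]
tool_rot: [3.141, 0.0, 3.139]
contact_force: [-1.0, -1.0, -1.0]
opening: 0.0688
grip_force: 0.0
```

Emit:
send_rows --targets '[{"translation": [0,0,-1],"spin": 0,"jaw": 1},{"translation": [0,0,-4],"spin": 0,"jaw": 1},{"translation": [0,0,-7.5],"spin": 0,"jaw": 1},{"translation": [0,0,-11],"spin": 0,"jaw": 1},{"translation": [0,0,-13],"spin": 0,"jaw": 1}]'

```text
time: 26.3
tool_pos: [0.6423, 0.1162, 0.1701]
tool_rot: [3.141, 0.005, 3.139]
contact_force: [-0.2, 0.5, -0.0]
opening: 0.0915
grip_force: 0.0
```

```bash
python3 - <<'E'
from plan import *
p,d=read_camera("top");cv2.imwrite("pics/t2.png",cv2.resize(p[90:260,170:450,::-1],None,fx=2.8,fy=2.8))
W=cloud("top",d);w=W[190:240,355:405].reshape(-1,3)*1000
q=w[(w[:,2]>52)&(w[:,2]<80)][:,:2].astype(np.float32);print(len(q),q.mean(0),cv2.minEnclosingCircle(q))
plan([(.460,-.216,.168,161.8,3)])
E
```

```text
210 [ 459.87808 -214.74438] ((459.3751220703125, -214.51174926757812), 22.241003036499023)
t 26.35 pos [64.34 11.63 17.29] yaw 179.9 q6 -1.51
[6.1, -11.1, 0.2] 6 | row1 [1.22, -2.22, 0.04] 1.2
[4.9, -11.7, 0.1] 6 | row1 [0.98, -2.34, 0.02] 1.2
[3.6, -12.1, 0.2] 6 | row1 [0.72, -2.42, 0.04] 1.2
```

View pics/t2.png

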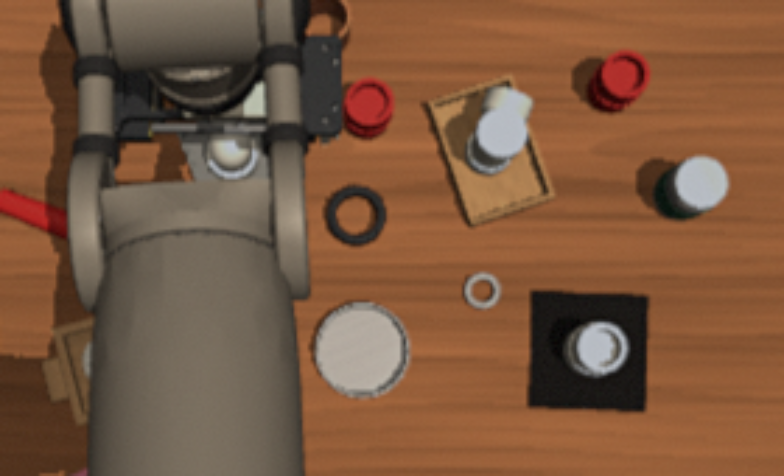

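Emit:
send_rows --targets '[{"translation": [1,-1.7,0],"spin": 1.2,"jaw": 1},{"translation": [2.3,-4,0],"spin": 2.4,"jaw": 1},{"translation": [3.5,-6.4,0],"spin": 3.6,"jaw": 1},{"translation": [4.8,-8.7,0],"spin": 4.8,"jaw": 1},{"translation": [6,-11.1,0],"spin": 6,"jaw": 1}]'

```text
time: 26.85
tool_pos: [0.5801, 0.0045, 0.1659]
tool_rot: [3.141, 0.0, 3.034]
contact_force: [0.7, -0.7, -0.2]
opening: 0.0919
grip_force: 0.0
```

Emit:
send_rows --targets '[{"translation": [1,-2.3,0],"spin": 1.2,"jaw": 1},{"translation": [2,-4.7,0],"spin": 2.4,"jaw": 1},{"translation": [3,-7,0],"spin": 3.6,"jaw": 1},{"translation": [4,-9.4,0],"spin": 4.8,"jaw": 1},{"translation": [4.9,-11.7,0],"spin": 6,"jaw": 1}]'

```text
time: 27.35
tool_pos: [0.5189, -0.1067, 0.166]
tool_rot: [3.142, 0.0, 2.929]
contact_force: [-0.3, -0.4, -0.5]
opening: 0.0913
grip_force: 0.0
```

Emit:
send_rows --targets '[{"translation": [0.8,-2.8,0],"spin": 1.2,"jaw": 1},{"translation": [1.7,-5.6,0],"spin": 2.4,"jaw": 1},{"translation": [2.6,-8.6,0],"spin": 3.6,"jaw": 1},{"translation": [3.2,-10.8,0],"spin": 4.8,"jaw": 1},{"translation": [3.6,-12,0],"spin": 6,"jaw": 1}]'

```text
time: 27.85
tool_pos: [0.4583, -0.217, 0.1659]
tool_rot: [-3.141, 0.0, 2.822]
contact_force: [-0.0, 0.7, 0.2]
opening: 0.0917
grip_force: 0.0
```

Emit:
send_rows --targets '[{"translation": [0,0,0],"spin": 0,"jaw": 1},{"translation": [0,0,0],"spin": 0,"jaw": 1},{"translation": [0,0,0],"spin": 0,"jaw": 1},{"translation": [0,0,0],"spin": 0,"jaw": 1},{"translation": [0,0,0],"spin": 0,"jaw": 1}]'

```text
time: 28.35
tool_pos: [0.4595, -0.2149, 0.1657]
tool_rot: [3.141, 0.0, 2.826]
contact_force: [-0.2, 0.8, -0.3]
opening: 0.0914
grip_force: 0.0
```

```bash
python3 -c "
from plan import *
plan([(.460,-.215,.031,161.8,1)])"
```

```text
t 28.35 pos [ 45.95 -21.49  16.57] yaw 161.9 q6 -1.84
[-0.1, 0.0, 13.5] 0 | row1 [-0.02, 0.0, 2.7] 0.0
```

Emit:
send_rows --targets '[{"translation": [0,0,2],"spin": 0,"jaw": 1},{"translation": [0,0,5.5],"spin": 0,"jaw": 1},{"translation": [0,0,9.5],"spin": 0,"jaw": 1},{"translation": [0,0,12],"spin": 0,"jaw": 1},{"translation": [0,0,13.4],"spin": 0,"jaw": 1}]'

```text
time: 28.85
tool_pos: [0.4582, -0.2145, 0.0294]
tool_rot: [3.141, -0.003, 2.825]
contact_force: [0.3, 0.3, 0.3]
opening: 0.0918
grip_force: 0.0
```

Emit:
send_rows --targets '[{"translation": [0,0,0],"spin": 0,"jaw": 0.9},{"translation": [0,0,0],"spin": 0,"jaw": 0.6},{"translation": [0,0,0],"spin": 0,"jaw": 0.3},{"translation": [0,0,0],"spin": 0,"jaw": 0.3},{"translation": [0,0,0],"spin": 0,"jaw": 0.3}]'

```text
time: 29.35
tool_pos: [0.4595, -0.2158, 0.0325]
tool_rot: [-3.141, 0.001, 2.825]
contact_force: [0.3, -0.3, -0.3]
opening: 0.0561
grip_force: 0.0
```

Emit:
send_rows --targets '[{"translation": [0,0,0],"spin": 0,"jaw": 0.3},{"translation": [0,0,0],"spin": 0,"jaw": 0.3},{"translation": [0,0,0],"spin": 0,"jaw": 0.3},{"translation": [0,0,0],"spin": 0,"jaw": 0.3},{"translation": [0,0,0],"spin": 0,"jaw": 0.3}]'

```text
time: 29.85
tool_pos: [0.4593, -0.2157, 0.032]
tool_rot: [-3.142, 0.0, 2.825]
contact_force: [-0.8, 0.4, 5.5]
opening: 0.0437
grip_force: 25.0
```

Emit:
send_rows --targets '[{"translation": [0,0,-1],"spin": 0,"jaw": 0.3},{"translation": [0,0,-3],"spin": 0,"jaw": 0.3},{"translation": [0,0,-5.5],"spin": 0,"jaw": 0.3},{"translation": [0,0,-8],"spin": 0,"jaw": 0.3},{"translation": [0,0,-10],"spin": 0,"jaw": 0.3}]'

```text
time: 30.35
tool_pos: [0.4592, -0.2156, 0.1334]
tool_rot: [-3.141, 0.001, 2.825]
contact_force: [-0.5, -0.2, -0.2]
opening: 0.0433
grip_force: 25.0
```

Emit:
send_rows --targets '[{"translation": [0.5,1.5,0],"spin": 0,"jaw": 0.3},{"translation": [1.2,3.6,0],"spin": 0,"jaw": 0.3},{"translation": [1.9,5.8,0],"spin": 0,"jaw": 0.3},{"translation": [2.6,7.9,0],"spin": 0,"jaw": 0.3},{"translation": [3.3,10,0],"spin": 0,"jaw": 0.3}]'

```text
time: 30.85
tool_pos: [0.4579, -0.1082, 0.1307]
tool_rot: [3.141, -0.002, 2.825]
contact_force: [0.8, -0.5, -0.7]
opening: 0.0431
grip_force: 25.0
```

Emit:
send_rows --targets '[{"translation": [0.8,2.3,0],"spin": 0,"jaw": 0.3},{"translation": [1.6,4.7,0],"spin": 0,"jaw": 0.3},{"translation": [2.4,7,0],"spin": 0,"jaw": 0.3},{"translation": [3,8.9,0],"spin": 0,"jaw": 0.3},{"translation": [3.3,10,0],"spin": 0,"jaw": 0.3}]'

```text
time: 31.35
tool_pos: [0.4574, -0.0028, 0.1308]
tool_rot: [3.142, -0.002, 2.826]
contact_force: [-0.4, 0.7, -1.0]
opening: 0.0434
grip_force: 25.0
```

Emit:
send_rows --targets '[{"translation": [0,0,1],"spin": 0,"jaw": 0.3},{"translation": [0,0,3],"spin": 0,"jaw": 0.3},{"translation": [0,0,5.5],"spin": 0,"jaw": 0.3},{"translation": [0,0,7.2],"spin": 0,"jaw": 0.3},{"translation": [0,0,8.2],"spin": 0,"jaw": 0.3}]'

```text
time: 31.85
tool_pos: [0.4575, -0.0054, 0.0476]
tool_rot: [-3.141, -0.003, 2.824]
contact_force: [0.3, 1.2, -0.4]
opening: 0.0435
grip_force: 25.0
```

Emit:
send_rows --targets '[{"translation": [0,0,0.5],"spin": 0,"jaw": 0.3},{"translation": [0,0,1],"spin": 0,"jaw": 0.3},{"translation": [0,0,1.5],"spin": 0,"jaw": 0.3},{"translation": [0,0,1.5],"spin": 0,"jaw": 0.3},{"translation": [0,0,1.5],"spin": 0,"jaw": 0.3}]'

```text
time: 32.35
tool_pos: [0.459, -0.005, 0.035]
tool_rot: [3.141, 0.001, 2.825]
contact_force: [-0.1, 0.9, -0.2]
opening: 0.0434
grip_force: 25.0
```

Emit:
send_rows --targets '[{"translation": [0,0,0],"spin": 0,"jaw": 0.5},{"translation": [0,0,0],"spin": 0,"jaw": 0.6},{"translation": [0,0,0],"spin": 0,"jaw": 0.7},{"translation": [0,0,0],"spin": 0,"jaw": 0.85},{"translation": [0,0,0],"spin": 0,"jaw": 1}]'

```text
time: 32.85
tool_pos: [0.4588, -0.005, 0.0348]
tool_rot: [3.141, 0.0, 2.825]
contact_force: [0.4, -0.5, -0.5]
opening: 0.0732
grip_force: 0.0
```

Emit:
send_rows --targets '[{"translation": [0,0,-1],"spin": 0,"jaw": 1},{"translation": [0,0,-4],"spin": 0,"jaw": 1},{"translation": [0,0,-8],"spin": 0,"jaw": 1},{"translation": [0,0,-12],"spin": 0,"jaw": 1},{"translation": [0,0,-16],"spin": 0,"jaw": 1}]'

```text
time: 33.35
tool_pos: [0.4583, -0.0049, 0.1971]
tool_rot: [3.141, 0.001, 2.825]
contact_force: [1.2, 0.0, 0.7]
opening: 0.0918
grip_force: 0.0
```

```bash
python3 - <<'E'
from plan import *
p,d=read_camera("scene");cv2.imwrite("pics/s3.png",cv2.resize(p[100:360,120:420,::-1],None,fx=2.3,fy=2.3))
E
```

```text
(no output)
```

View pics/s3.png

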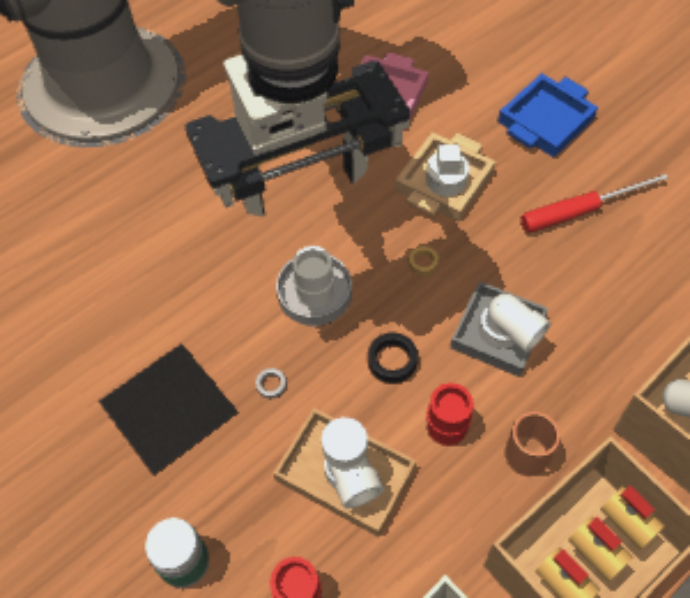

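The picture shows all four fittings upright in their own trays: coupling in the round tin (313,285), plug in the eared tray (447,170), elbow in the square tray (505,325) and tee in the carton (347,465). The mat is empty (168,408) and the can is untouched (175,550).

```bash
python3 -c "
from cell import job
print(job.hand_in())"
```

```text
the job is handed in; nothing more can be done
None
```

The four fittings now stand upright and alone in their own trays, the mat is empty and the green can was left where it stood; I handed the job in at about 33 s of the 128 s allowed.

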